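Rock the tube block out of the dry-block heater

TASK

Put the heater on standby by swinging its lever upright. Then take the metal tube block by its fin and, without pulling it straight out, rock it about ten degrees sideways towards the lever and then as far away from the lever while it is still down in its well, easing it up as you rock until its gripping jaws let it go. Finish holding it still and level, about 2 cm above the heater's top and straight over its well: do not set it down or let go, and leave the lever upright and the other things where they are.

Things in the scene. Friction and masses are not known exactly. Their poses are not given: they have to be found in the camera images.
- heater: dry-block heater, a fixed box 220 (x) by 300 (y) by 90 mm high, cream top half on a blue lower half, small dark display on its front (-x) face. Origin: centre of its underside, on the counter. Its x axis points away from the display side, its y axis runs along its 300 mm length from the lever's end to the well's end, z up.
- well_mouth (a point): centre of the well's rectangular opening, at the level of the heater's top (90 mm above the counter), 60 mm along +y from the heater's centre; axes as the heater's. The well is 74 mm (x) by 92 mm (y) and 45 mm deep.
- jaw_left (a joint): travel in m of the steel jaw bar on the well's +y side (bar along x, 12 mm thick, axis 15 mm below the mouth): about 0 while the block is seated, positive inwards (stops at 0.004), gives way outwards to -0.016. Its spring presses on the block with about 28 N. Against both jaws a straight pull takes some 35 N; rocking about the heater's x axis takes 5 to 12 N sideways at the fin.
- jaw_right (a joint): the same for the jaw bar on the well's -y side.
- tube_block: bare aluminium block, 0.3 to 0.5 kg, 70 (x) by 40 (y) by 60 mm high, four dark tube holes; loose, gripped by the jaws. Starts upright and centred on the well's floor. Origin: centre of its underside; z up, x, y as the heater's when seated; 2 mm of play in x. Lifting fin in the middle of its top, 30 (x) by 16 (y) mm, 60 to 110 mm above the origin; grip its flat faces, fingers closing along y.
- fin_top (a point): centre of the top face of the block's fin, 110 mm above the block's underside.
- lever (a joint): angle of the heater's lever in rad: 0 leans 0.7 rad towards the display side (-x of the heater), 0.7 is upright (standby), 1.4 leans 0.7 rad to +x. Starts leaning to +x; moves lightly (about 1 N at the ball) and stays where it is left.
- lever_tip (a point): centre of the lever's black ball, 26 mm across, on a thin 10 mm steel rod, 80 mm from the hinge.
- lever_hinge (a point): the lever's hinge point, 85 mm along -y from the heater's centre and 112 mm above the counter, in a grey block 70 (x) by 50 (y) by 25 mm high with a small steel barrel; the hinge axis is the heater's y.
- vial: bystander: small amber glass jar, 24 mm across, 45 mm high, standing on the heater's top near its rear edge; origin at its underside.
- bung: bystander: black rubber bung, 30 mm across, 22 mm high, on the heater's top near the display edge; origin at its underside.
- spare_block: bystander: a spare aluminium block of the same 70 by 40 by 60 mm without a fin, six holes, on the counter; origin centre of its underside.
- rack: bystander: steel rack of stoppered test tubes, 90 by 180 mm, 118 mm high, on the counter; origin centre of its underside.
- sample_bottle: bystander: white plastic bottle, 56 mm across, 120 mm high; origin at its underside.
- beaker: bystander: glass beaker, 70 mm across, 85 mm high; origin at its underside.
- dish: bystander: flat clear dish, 90 mm across, 14 mm high; origin at its underside.
Things that resemble listed ones, but are neither listed nor needed, are in the scene too. What is shaped like the tube_block but green or red is not meant.

How it is judged:
By the outcome, as a careful person would: the job done as asked, in the order asked, and still so for the second after the job is handed in, while the arm keeps its last pose, push and grip.
It also fails if it takes over 51 s, if anything falls off the work surface, if the arm or the gripper's body presses on something with over 40 N, if the wrist force passes 120 N, or if a joint passes its speed limit or range.

ROBOT

A 6-joint arm with a two-finger parallel gripper is mounted at the origin on the work surface. World frame = base frame: x ahead of the robot, y to its left, z up, the work surface at z = 0. Lengths are in m, angles in rad, forces in N, time in s.
With the tool pointing down it reaches from about 0.3 to 0.775 m from the base axis. Payload 14.6 kg.
Tool frame: the origin (TCP) lies between the finger pads; the fingertips stand 17 mm ahead of it and the grasp point (between the pads) lies 2 mm behind it (ctrl.nose_length is the distance from the TCP to the fingertips, in m); z points along the fingers, y is the line along which they close (so a half turn about z gives the same grasp; the last joint's range is limited). The gripper opens to 94 mm and grips with 3 to 60 N. Pads are 16 mm wide; open, the fingers measure 119 mm over their backs; the gripper's body (75 mm by 177 mm) begins 78 mm behind the grasp point.
Start: joints at [-1.257, 0.3, 1.521, -0, 1.321, -0.067], TCP at [0.204, -0.511, 0.222] pointing down, gripper open.
Joint ranges: [-3.03, 3.03], [-0.79, 2.21], [0.23, 2.52], [-1.04, 4.18], [0, 3.07], [-2.55, 2.55]. Speed limits (rad/s): [2.22, 2.22, 2.57, 3.14, 3.14, 3.14].

INTERFACE

Orientations are given as a unit quaternion [w, x, y, z].
In Python, from rig import ctrl gives the robot as it stands.
- The arm moves only by the tool jog_arm, never from a script. Its argument "commands" is a list of rows, each a list of 3 entries, a list of its own where there are three numbers: the shift along the tool's x, y, z each as a share of 0.15 m, from -1 to 1, then the turn, a rotation vector about the tool's x, y, z each as a share of 90 degrees, from -1 to 1, then the finger opening in mm, from 0 to 94. A call has 1 to 12 rows; each row is the pose to reach, as a shift and turn from the pose commanded when the call began, along the tool's axes at that moment; what a row does not reach only later rows make up. A row lasts 1/8 s, in which the tool goes at most 62.5 mm and 10.7 degrees, less where a joint would pass 70% of its speed; a pose out of reach is approached as far as the arm can. A call with a number of a shift or a turn outside -1 to 1 is refused whole. A call with a gripper value outside its range is refused whole. The fingers move at their own pace and stop on an object; "squeeze" is the grip in N (left out, the last holds). Time passes only in rows, so rows that repeat a pose let the fingers close. It gives the time, the measured TCP pose, the force, the opening and the grip force at its end, in the units of the state.
- ctrl.get_state(): the state, without advancing time (a new reading comes with each control period).
- ctrl.grab_frame(name): name is "side" or "top"; returns a dict with "color" (420x560x3 uint8, blue, green, red), "mtx" (3x3 intrinsics, pixels), "R" (3x3) and "t" (3): a world point X has camera coordinates R X + t. Camera axes: x right, y down, z forward; pixel columns grow to the right and rows downward; lengths in m; the calibration is good to about 2 mm. A picture is of the moment at which its call begins. There is no depth.
- ctrl.close_job(): hands the job in; it is judged then, once.
The state is a dict: "t": time; "joints": joint angles; "qvel": joint speeds; "joint_torque": joint torques, N m; "position": TCP position; "orientation": TCP orientation; "ft_force": force on the tool from outside, world axes, zero at the start; "torque": the same for the moment, N m; "finger_gap": finger opening in m; "finger_force": force on a finger pad.
Only numpy, scipy, OpenCV 4.12 (cv2) and the standard library are available. Lean on these libraries where they do the work, as an engineer would, in place of code of your own. Each camera call takes 0.05 s, during which the arm holds its last target. There are 200 camera calls.

## Working session

There is one attempt and no reset: what is moved stays moved. The work goes in short steps, Python scripts to look and compute and a tool call to move; the robot and the scene stay as the last step left them, time stands still between calls to the robot, and variables do not carry over. Pictures are saved under pics/ and viewed, at most 10 in all, crops included, and the job is handed in when it is done.

Besides the shell and the picture viewer there is one more tool, called as name(argument=value, ...) on one line, values as JSON. jog_arm: Moves the arm, as the interface text tells. Shift numbers are shares of 0.15 m and turn numbers shares of 90 degrees, none past 1 either way. Its arguments: {"type":"object","properties":{"commands":{"type":"array"},"squeeze":{"type":"number"}},"required":["commands"]}

```bash
mkdir -p pics; cat > h.py <<'E'
from rig import ctrl
import numpy as np, cv2
def ray(f,px,z):
    d=f["R"].T@(np.linalg.inv(f["mtx"])@np.array([px[0],px[1],1.])); c=-f["R"].T@f["t"]
    return c+d*(z-c[2])/d[2]
def proj(f,X):
    p=f["mtx"]@(f["R"]@np.array(X)+f["t"]); return p[:2]/p[2]
def tri(f1,p1,f2,p2):
    P=[f["mtx"]@np.c_[f["R"],f["t"]] for f in(f1,f2)]
    X=cv2.triangulatePoints(P[0],P[1],np.array(p1,float),np.array(p2,float))[:,0]; return X[:3]/X[3]
E
python3 - <<'E'
from h import *
for n in("top","side"):
    f=ctrl.grab_frame(n); cv2.imwrite(f"pics/{n}0.png",f["color"]); print(n,-f["R"].T@f["t"])
print(ctrl.get_state())
E
```

```text
top [ 0.36869468 -0.00546092  1.390584  ]
side [0.34472477 0.78780014 0.76909378]
{'t': 0.1, 'joints': array([-1.25657465e+00,  3.00436852e-01,  1.52152864e+00, -5.75556723e-06,
        1.32067065e+00, -6.66209263e-02]), 'qvel': array([ 9.01870705e-04, -1.77142660e-03, -2.44554081e-03, -6.00915740e-05,
        2.64868960e-04,  1.97013135e-04]), 'joint_torque': array([ 2.22093763e-04, -5.32647264e+01, -3.53288341e+01,  7.09003466e-02,
        2.35021318e-02, -4.25837345e-05]), 'position': array([ 0.20435523, -0.51039441,  0.22192728]), 'orientation': array([-5.17406518e-04,  9.81924313e-01,  1.89273274e-01, -6.71937480e-05]), 'ft_force': array([ 0.14944779, -0.13346513, -0.85860559]), 'torque': array([-0.05776112, -0.02552037, -0.02075899]), 'finger_force': 0.0, 'finger_gap': 0.09403959302312032}
```

View pics/top0.png

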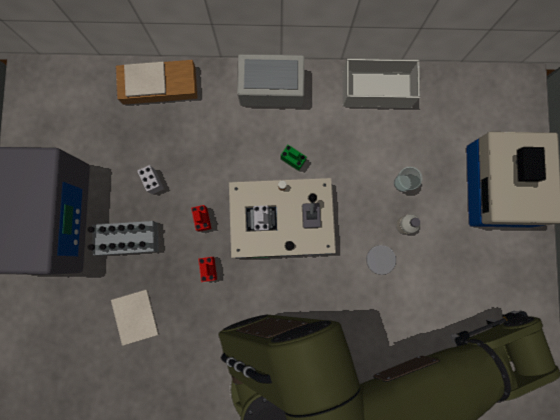

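View pics/side0.png

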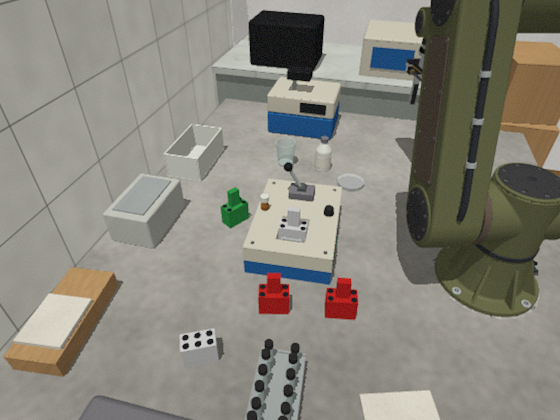

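The top view shows the heater at columns 229–335, rows 178–258, with the block at about (261,217), the lever ball at (312,197), the bung at (289,245) and the vial at (283,185). The side view shows the fin top at about (293,212) and the ball at (289,167).

```bash
python3 - <<'E'
from h import *
F={n:ctrl.grab_frame(n) for n in("top","side")}
f=F["top"]; im=f["color"]; hsv=cv2.cvtColor(im,cv2.COLOR_BGR2HSV)
m=cv2.inRange(hsv,(15,20,150),(40,110,255)); m[:, :215]=0; m[:,350:]=0; m[:160]=0; m[275:]=0
c=max(cv2.findContours(m,0,1)[0],key=cv2.contourArea).reshape(-1,2)
W=np.array([ray(f,p,.09)[:2] for p in cv2.convexHull(c).reshape(-1,2)]).astype(np.float32)
r=cv2.minAreaRect(W); print("heater rect",r,cv2.boxPoints(r))
# ball dark
P={}
for n,box in(("top",(300,185,325,206)),("side",(280,158,298,174))):
    g=F[n]["color"].max(2); x0,y0,x1,y1=box; k=(g[y0:y1,x0:x1]<45).astype(np.uint8)
    N,l,s,ce=cv2.connectedComponentsWithStats(k); i=1+np.argmax(s[1:,4]); P[n]=ce[i]+[x0,y0]; print(n,s[i],P[n])
print("ball",tri(F["top"],P["top"],F["side"],P["side"]))
a=cv2.resize(F["top"]["color"][170:265,222:342],None,fx=5,fy=5,interpolation=2)
b=cv2.resize(F["side"]["color"][155:280,240:350],None,fx=4.5,fy=4.5,interpolation=2)
cv2.imwrite("pics/a.png",a);cv2.imwrite("pics/b.png",b)
E
```

```text
heater rect ((0.500148594379425, -0.017697885632514954), (0.21693818271160126, 0.2959137260913849), 3.3597233295440674) [[ 0.38319498  0.1236479 ]
 [ 0.40053692 -0.17175725]
 [ 0.6171022  -0.15904367]
 [ 0.5997603   0.13636148]]
top [ 9  9  8  9 53] [312.43396226 197.64150943]
side [ 4  5  8  8 49] [287.91836735 166.6122449 ]
ball [ 0.5462295  -0.1008645   0.17998492]
```

View pics/a.png

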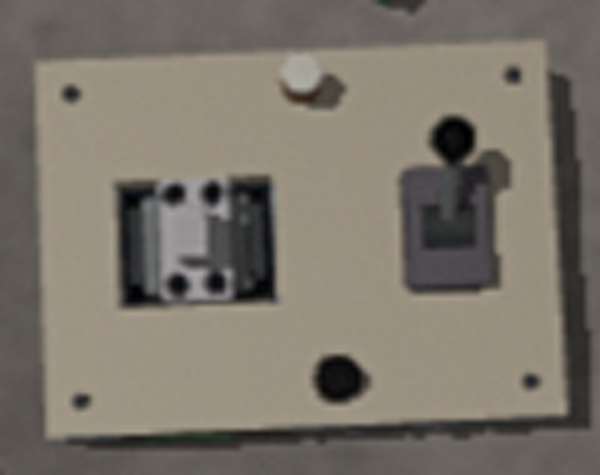

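View pics/b.png

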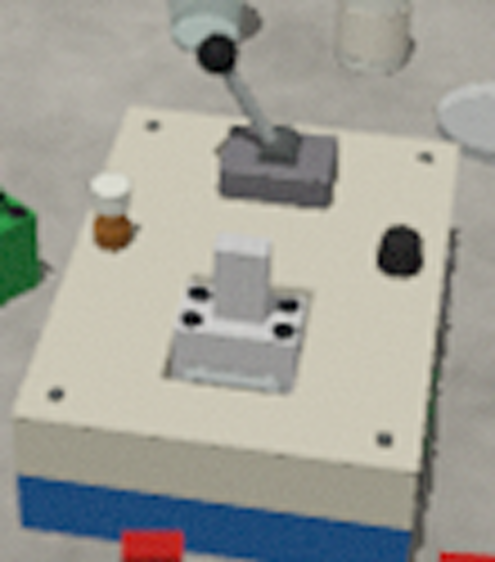

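The crops show the well opening centred at about (261,218) in the top picture, the fin top at about (294,209) in the side picture, and the lever leaning to +x. I'll check these points against the heater rectangle and work out the first move.

```bash
cat >> h.py <<'E'
from scipy.spatial.transform import Rotation as Rn
YAW=np.radians(3.36); C=np.array([.5001,-.0177,0]); H=Rn.from_euler('z',YAW)
def hw(x,y,z): return C+H.apply([x,y,z])
def down(ydeg): # tool y at heater-relative angle ydeg, z down
    a=YAW+np.radians(ydeg); y=np.array([np.cos(a),np.sin(a),0]); z=np.array([0,0,-1.]); return Rn.from_matrix(np.c_[np.cross(y,z),y,z])
def delta(pos,R):
    s=ctrl.get_state(); q=s["orientation"]; R0=Rn.from_quat(np.r_[q[1:],q[0]])
    print("shift",np.round(R0.inv().apply(np.array(pos)-s["position"])/.15,3),"turn",np.round((R0.inv()*R).as_rotvec()/(np.pi/2),3),"t",s["t"],"pos",s["position"].round(4))
E
python3 - <<'E'
from h import *
F={n:ctrl.grab_frame(n) for n in("top","side")}
print("well",ray(F["top"],(261.2,218.2),.09),hw(0,.06,.09)); print("fin",ray(F["side"],(294,209.4),.155))
for p in((71,93),(513,75),(531,381),(81,401)): print(H.inv().apply(ray(F["top"],(p[0]/5+221.6,p[1]/5+169.6),.09)-C).round(4))
print("hinge",hw(0,-.085,.112),"hinge blk",ray(F["top"],(450/5+221.6,229/5+169.6),.115))
delta(hw(.03,-.085,.22),down(0))
E
```

```text
well [0.49549292 0.04061517 0.09      ] [0.49658343 0.04219686 0.09      ]
fin [0.49690356 0.04460674 0.155     ]
[0.0903 0.1293 0.09  ]
[ 0.0899 -0.1302  0.09  ]
[-0.0897 -0.1307  0.09  ]
[-0.0897  0.1295  0.09  ]
hinge [ 0.5050818  -0.10255388  0.112     ] hinge blk [ 0.50329559 -0.10406945  0.115     ]
shift [ 3.062 -1.717  0.016] turn [-0.    -0.    -0.795] t 0.3 pos [ 0.2044 -0.5105  0.2223]
```

jog_arm(commands=[[[0.4,-0.25,-0.1],[0,0,-0.11],94],[[0.8,-0.5,-0.15],[0,0,-0.22],94],[[1,-0.8,-0.15],[0,0,-0.33],94],[[1,-1,-0.15],[0,0,-0.44],94],[[1,-1,-0.15],[0,0,-0.55],94],[[1,-1,-0.15],[0,0,-0.66],94],[[1,-1,-0.15],[0,0,-0.795],94]])

```text
t: 1.18
position: [0.2879, -0.3155, 0.2451]
orientation: [0.0, 0.693, 0.721, -0.0]
ft_force: [-0.1, -0.5, -0.4]
finger_gap: 0.0941
finger_force: 0.0
```

```bash
python3 -c "
from h import *
delta(hw(.03,-.085,.22),down(0))"
```

```text
shift [1.364 1.704 0.167] turn [ 0.     0.    -0.012] t 1.175 pos [ 0.2879 -0.3155  0.2451]
```

jog_arm(commands=[[[0.3,0.35,0],[0,0,-0.01],94],[[0.5,0.7,0],[0,0,-0.01],94],[[0.8,1,0],[0,0,-0.01],94],[[1,1,0],[0,0,-0.01],94],[[1,1,0],[0,0,-0.01],94]])

```text
t: 1.8
position: [0.433, -0.1589, 0.2449]
orientation: [-0.0, 0.688, 0.726, 0.0]
ft_force: [0.0, -0.5, 0.3]
finger_gap: 0.094
finger_force: 0.0
```

```bash
python3 -c "
from h import *
delta(hw(.03,-.085,.22),down(0))"
```

```text
shift [0.351 0.699 0.166] turn [-0.    -0.    -0.004] t 1.8 pos [ 0.433  -0.1589  0.2449]
```

jog_arm(commands=[[[0.2,0.4,0.0],[0,0,0],94],[[0.35,0.7,0.0],[0,0,0],94],[[0.35,0.7,0.15],[0,0,0],94],[[0.35,0.7,0.3],[0,0,0],94],[[0.35,0.7,0.45],[0,0,0],94],[[0.35,0.7,0.45],[0,0,0],94]])

```text
t: 2.55
position: [0.5342, -0.1037, 0.1762]
orientation: [-0.001, 0.69, 0.724, -0.001]
ft_force: [-0.1, -0.7, 1.1]
finger_gap: 0.0935
finger_force: 0.0
```

```bash
python3 -c "
from h import *
delta(hw(0,-.085,.19),down(0))"
```

```text
shift [ 0.017 -0.194 -0.091] turn [-0.002 -0.    -0.006] t 2.55 pos [ 0.5342 -0.1037  0.1762]
```

jog_arm(commands=[[[0.01,-0.05,-0.03],[0,0,0],94],[[0.02,-0.1,-0.06],[0,0,0],94],[[0.02,-0.15,-0.09],[0,0,0],94],[[0.02,-0.195,-0.09],[0,0,0],60],[[0.02,-0.195,-0.09],[0,0,0],45],[[0.02,-0.195,-0.09],[0,0,0],35],[[0.02,-0.195,-0.09],[0,0,0],26],[[0.02,-0.195,-0.09],[0,0,0],26],[[0.02,-0.195,-0.09],[0,0,0],26],[[0.02,-0.195,-0.09],[0,0,0],26]], squeeze=4)

```text
t: 3.8
position: [0.5055, -0.1013, 0.1909]
orientation: [-0.0, 0.689, 0.725, -0.0]
ft_force: [0.8, 0.5, 0.9]
finger_gap: 0.0282
finger_force: 0.4
```

```bash
python3 -c "
from h import *
s=ctrl.get_state();print(H.inv().apply(s['position']-C),s['ft_force'],s['finger_gap'],s['finger_force'])"
```

```text
[ 0.00053459 -0.08379964  0.19086754] [0.77463208 0.50715986 0.90183384] 0.028170524843162056 0.4398932307958603
```

jog_arm(commands=[[[0,-0.003,0],[0,0,0],26],[[0,-0.003,0],[0,0,0],26],[[0,-0.003,0],[0,0,0],26]])

```text
t: 4.18
position: [0.5051, -0.1013, 0.1909]
orientation: [-0.0, 0.689, 0.725, -0.0]
ft_force: [1.7, 0.1, 0.4]
finger_gap: 0.0261
finger_force: 0.3
```

jog_arm(commands=[[[0,0,0],[0,0,0],45],[[0,0,0],[0,0,0],60],[[0,0,0],[0,0,0],60],[[0,0,-0.2],[0,0,0],60],[[0,0,-0.45],[0,0,0],70],[[0,0,-0.45],[0,0,0],70]])

```text
t: 4.92
position: [0.5059, -0.1016, 0.2609]
orientation: [0.002, 0.689, 0.725, 0.001]
ft_force: [-0.1, -0.2, 0.1]
finger_gap: 0.0696
finger_force: 0.0
```

```bash
python3 -c "
from h import *
F={n:ctrl.grab_frame(n) for n in('top','side')}
f=F['side'];cv2.imwrite('pics/s1.png',cv2.resize(f['color'][100:260,210:370],None,fx=3.7,fy=3.7,interpolation=2))
print('exp upright',proj(f,hw(0,-.085,.192)), 'hinge',proj(f,hw(0,-.085,.112)))
delta(hw(0,.06,.26),down(-90))"
```

```text
exp upright [303.583433   164.76418741] hinge [302.377352   188.91490802]
shift [ 0.958 -0.008 -0.014] turn [-0.     0.     0.994] t 5.025 pos [ 0.505  -0.1013  0.258 ]
```

View pics/s1.png

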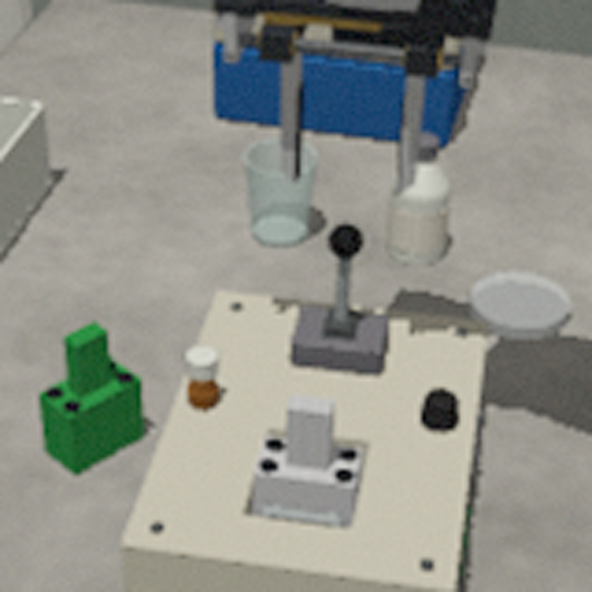

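The ball is at about (303,165) in the full picture, exactly where an upright lever puts it, and nothing else has moved. Next is the fin.

jog_arm(commands=[[[0.1,0,0],[0,0,0.11],60],[[0.2,0,0],[0,0,0.22],60],[[0.3,0,0],[0,0,0.33],55],[[0.45,0,0],[0,0,0.44],50],[[0.6,0,0],[0,0,0.55],50],[[0.7,0,0],[0,0,0.66],50],[[0.8,0,0],[0,0,0.77],50],[[0.9,0,0],[0,0,0.88],50],[[0.96,0,0],[0,0,0.994],50],[[0.96,0,0],[0,0,0.994],50],[[0.96,0,0],[0,0,0.994],50]])

```text
t: 6.4
position: [0.4978, 0.0422, 0.2578]
orientation: [0.0, 0.999, 0.032, -0.001]
ft_force: [-0.7, -0.4, -0.2]
finger_gap: 0.05
finger_force: 0.0
```

```bash
python3 - <<'E'
from h import *
F={n:ctrl.grab_frame(n) for n in('top','side')}
f=F['side'];im=f['color'];c=proj(f,hw(0,.06,.155)).astype(int);print(c)
cv2.imwrite('pics/s2.png',cv2.resize(im[c[1]-50:c[1]+50,c[0]-50:c[0]+50],None,fx=6,fy=6,interpolation=2))
for d in((.015,.008),(.015,-.008),(-.015,.008),(-.015,-.008)):print((proj(f,hw(d[0],.06+d[1],.155))-c+50)*6)
delta(hw(0,.06,.129),down(-90)); print(ctrl.get_state()['joints'].round(2))
E
```

```text
[294 208]
[262.63686433 312.46246768]
[269.46286403 288.52657243]
[335.20420682 321.63823931]
[341.15288455 297.49634777]
shift [-0.008 -0.001  0.861] turn [0.    0.    0.002] t 6.5 pos [0.4979 0.0421 0.2581]
[ 0.01  0.16  1.61 -0.    1.37  1.52]
```

View pics/s2.png

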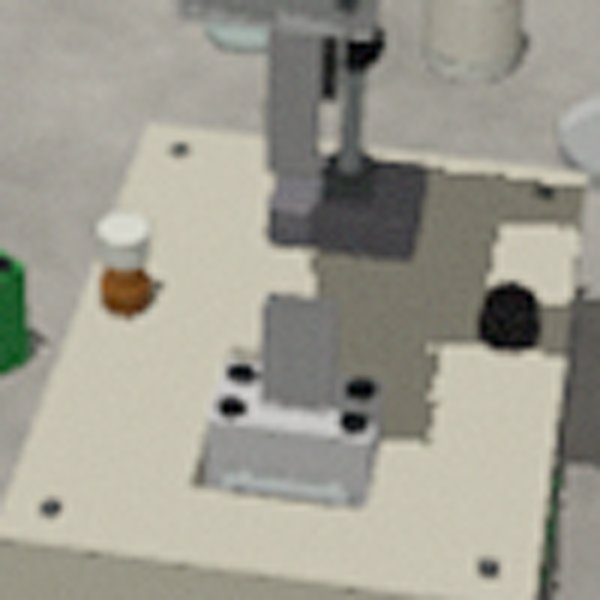

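The fin top spans about (263–338, 295–320) in the crop, within a pixel or two of the prediction (263–341). I'll lower the gripper around it and close.

jog_arm(commands=[[[-0.01,0,0.2],[0,0,0],50],[[-0.01,0,0.4],[0,0,0],50],[[-0.01,0,0.55],[0,0,0],50],[[-0.01,0,0.7],[0,0,0],50],[[-0.01,0,0.8],[0,0,0],50],[[-0.01,0,0.86],[0,0,0],50],[[-0.01,0,0.86],[0,0,0],40],[[-0.01,0,0.86],[0,0,0],30],[[-0.01,0,0.86],[0,0,0],22]], squeeze=10)

```text
t: 7.62
position: [0.4967, 0.0424, 0.13]
orientation: [0.0, 1.0, 0.03, 0.001]
ft_force: [-0.2, -0.8, 0.6]
finger_gap: 0.0234
finger_force: 0.0
```

jog_arm(commands=[[[0,0,0],[0,0,0],14],[[0,0,0],[0,0,0],10],[[0,0,0],[0,0,0],10],[[0,0,0],[0,0,0],10]])

```text
t: 8.12
position: [0.4967, 0.042, 0.1299]
orientation: [0.0, 1.0, 0.03, 0.0]
ft_force: [-0.5, -5.7, 5.4]
finger_gap: 0.0158
finger_force: 10.0
```

```bash
python3 - <<'E'
from h import *
delta(hw(0,.06,.129),down(-90)); s=ctrl.get_state(); print(s['ft_force'],s['torque'],s['finger_gap'],s['finger_force'])
E
```

```text
shift [-0.001 -0.001  0.006] turn [ 0. -0.  0.] t 8.125 pos [0.4967 0.042  0.1299]
[-0.48485259 -5.74164589  5.43895394] [-1.11107691  0.19701496  0.01445843] 0.01584823559147097 10.002551972866058
```

jog_arm(commands=[[[0,0,0],[0,0,0],10],[[0,0,0],[0,0,0],10],[[0,0.025,-0.006],[0.028,0,0],10],[[0,0.049,-0.011],[0.056,0,0],10],[[0,0.074,-0.015],[0.083,0,0],10],[[0,0.098,-0.017],[0.111,0,0],10],[[0,0.108,-0.017],[0.122,0,0],10],[[0,0.108,-0.017],[0.122,0,0],10],[[0,0.108,-0.017],[0.122,0,0],10]], squeeze=55)

```text
t: 9.25
position: [0.4975, 0.0273, 0.1323]
orientation: [-0.097, 0.995, 0.03, -0.003]
ft_force: [0.3, 8.0, 2.4]
finger_gap: 0.0158
finger_force: 55.0
```

```bash
cat >> h.py <<'E'
def st():
    s=ctrl.get_state(); q=s["orientation"]; R=Rn.from_quat(np.r_[q[1:],q[0]]); D=down(-90).inv()*R
    b=H.inv().apply(s["position"]+R.apply([0,0,.085])-C)-[0,.06,.045]
    print("tilt",np.degrees(D.as_rotvec()).round(2),"bottom mm",(b*1e3).round(1),"F",s["ft_force"].round(1),"M",s["torque"].round(2),s["finger_gap"],s["finger_force"],s["t"])
E
python3 - <<'E'
from h import *
st(); f=ctrl.grab_frame('side');im=f['color']
cv2.imwrite('pics/s3.png',cv2.resize(im[160:260,244:344],None,fx=6,fy=6,interpolation=2))
E
```

```text
tilt [11.1   0.02 -0.05] bottom mm [0.1 1.5 3.9] F [0.3 8.  2.4] M [ 1.23 -0.1  -0.07] 0.015799299820029634 54.99735474586487 9.25
```

View pics/s3.png

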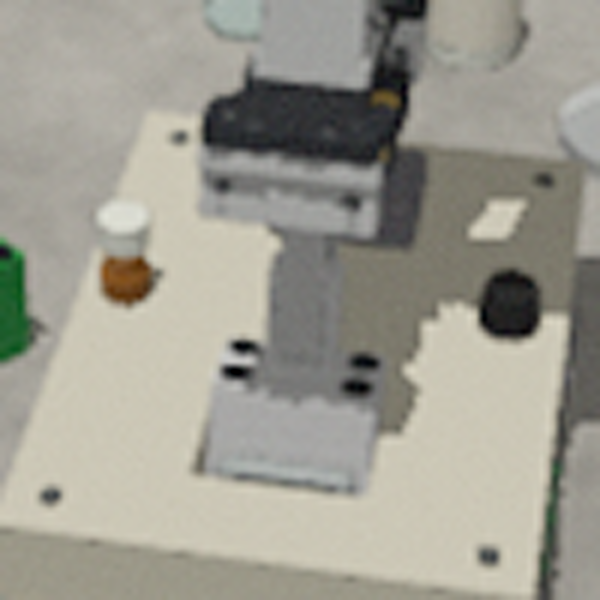

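The block has tilted with the tool, about 11° towards the lever, and is still down in the well, with the bystanders in place. Next I'll rock it the other way while easing up.

```bash
cat >> h.py <<'E'
def plan(seq): # rows (tilt deg, lift mm) of block bottom centre over well floor
    s=ctrl.get_state(); q=s["orientation"]; R0=Rn.from_quat(np.r_[q[1:],q[0]])
    for th,l in seq:
        R=down(-90)*Rn.from_euler('x',th,degrees=True)
        p=hw(0,.06,.045+l/1e3)-R.apply([0,0,.085])
        print(th,l,R0.inv().apply((p-s["position"])/.15).round(3),((R0.inv()*R).as_rotvec()/(np.pi/2)).round(3))
E
python3 - <<'E'
from h import *
plan([(7,4.5),(3.5,5),(0,5.5),(-3.5,6.5),(-7,7.5),(-11,9)])
E
```

```text
7 4.5 [-0.    -0.032 -0.005] [-0.046 -0.     0.001]
3.5 5 [-0.    -0.067 -0.005] [-0.084 -0.     0.001]
0 5.5 [-0.    -0.102 -0.002] [-0.123 -0.     0.001]
-3.5 6.5 [-0.    -0.137 -0.001] [-0.162 -0.     0.001]
-7 7.5 [-0.    -0.171  0.002] [-0.201 -0.     0.001]
-11 9 [-0.    -0.21   0.006] [-0.246 -0.     0.001]
```

jog_arm(commands=[[[0,-0.032,-0.005],[-0.046,0,0],10],[[0,-0.067,-0.005],[-0.084,0,0],10],[[0,-0.102,-0.002],[-0.123,0,0],10],[[0,-0.137,-0.001],[-0.162,0,0],10],[[0,-0.171,0.002],[-0.201,0,0],10],[[0,-0.21,0.006],[-0.246,0,0],10],[[0,-0.21,0.006],[-0.246,0,0],10],[[0,-0.21,0.006],[-0.246,0,0],10]])

```text
t: 10.3
position: [0.4956, 0.0566, 0.1373]
orientation: [0.098, 0.995, 0.03, 0.003]
ft_force: [1.1, -8.4, 0.9]
finger_gap: 0.0161
finger_force: 55.0
```

```bash
python3 - <<'E'
from h import *
st()
plan([(-7,10.5),(-3.5,12),(0,13),(3.5,14),(7,15),(10.5,16)])
f=ctrl.grab_frame('side');im=f['color']
cv2.imwrite('pics/s4.png',cv2.resize(im[160:260,244:344],None,fx=6,fy=6,interpolation=2))
E
```

```text
tilt [-11.25   0.    -0.07] bottom mm [-0.1 -2.1  8.9] F [ 1.1 -8.4  0.9] M [-2.04 -0.18 -0.06] 0.01613435531709842 54.99597430229187 10.3
-7 10.5 [ 0.001  0.03  -0.012] [ 0.047 -0.     0.001]
-3.5 12 [ 0.001  0.067 -0.018] [ 0.086 -0.     0.001]
0 13 [ 0.     0.102 -0.019] [ 0.125 -0.     0.001]
3.5 14 [ 0.     0.137 -0.017] [0.164 0.    0.001]
7 15 [ 0.     0.171 -0.014] [0.203 0.    0.001]
10.5 16 [ 0.     0.205 -0.009] [0.242 0.    0.001]
```

View pics/s4.png

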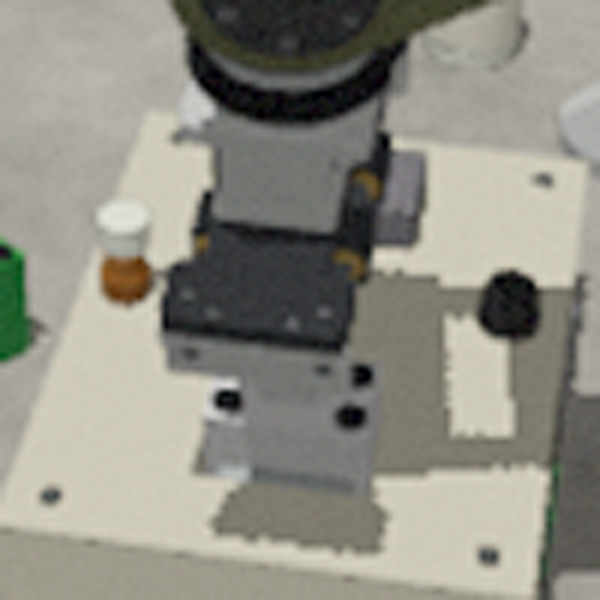

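The block now leans about 11° the other way and has risen. Forces are small, so I'll keep rocking it up.

jog_arm(commands=[[[0,0.03,-0.012],[0.047,0,0],10],[[0,0.067,-0.018],[0.086,0,0],10],[[0,0.102,-0.019],[0.125,0,0],10],[[0,0.137,-0.017],[0.164,0,0],10],[[0,0.171,-0.014],[0.203,0,0],10],[[0,0.205,-0.009],[0.242,0,0],10],[[0,0.205,-0.009],[0.242,0,0],10],[[0,0.205,-0.009],[0.242,0,0],10]])

```text
t: 11.35
position: [0.4972, 0.0278, 0.1441]
orientation: [-0.092, 0.995, 0.03, -0.003]
ft_force: [1.5, 1.8, -6.0]
finger_gap: 0.0159
finger_force: 55.0
```

```bash
python3 - <<'E'
from h import *
st()
plan([(7,18),(3.5,20),(0,22),(-3.5,23.5),(-7,25),(-10.5,26)])
E
```

```text
tilt [10.58 -0.02 -0.04] bottom mm [-0.3  1.2 15.5] F [ 1.5  1.8 -6. ] M [ 0.06 -0.46 -0.1 ] 0.015916331763135054 54.99732971191406 11.35
7 18 [ 0.001 -0.031 -0.016] [-0.04  0.    0.  ]
3.5 20 [ 0.001 -0.068 -0.026] [-0.079  0.     0.   ]
0 22 [ 0.001 -0.104 -0.034] [-0.118  0.     0.   ]
-3.5 23.5 [ 0.001 -0.14  -0.037] [-0.156  0.     0.   ]
-7 25 [ 0.002 -0.175 -0.037] [-0.195  0.     0.   ]
-10.5 26 [ 0.002 -0.209 -0.032] [-0.234  0.     0.001]
```

jog_arm(commands=[[[0,-0.031,-0.016],[-0.04,0,0],10],[[0,-0.068,-0.026],[-0.079,0,0],10],[[0,-0.104,-0.034],[-0.118,0,0],10],[[0,-0.14,-0.037],[-0.156,0,0],10],[[0,-0.175,-0.037],[-0.195,0,0],10],[[0,-0.209,-0.032],[-0.234,0,0],10],[[0,-0.209,-0.032],[-0.234,0,0],10],[[0,-0.209,-0.032],[-0.234,0,0],10]])

```text
t: 12.35
position: [0.4949, 0.0574, 0.1527]
orientation: [0.092, 0.995, 0.03, 0.002]
ft_force: [8.4, -5.2, -26.4]
finger_gap: 0.0159
finger_force: 55.0
```

```bash
python3 - <<'E'
from h import *
st()
plan([(-7,28),(-3.5,30),(0,32),(3.5,34),(7,36),(10,37),(6,40),(3,43),(0,47)])
E
```

```text
tilt [-10.52  -0.12  -0.11] bottom mm [-0.9 -0.2 24.1] F [  8.4  -5.2 -26.4] M [ 0.22 -1.95  0.29] 0.01594388014282646 54.99674677848816 12.35
-7 28 [ 0.005  0.038 -0.025] [0.039 0.001 0.001]
-3.5 30 [ 0.005  0.075 -0.035] [0.078 0.001 0.001]
0 32 [ 0.005  0.112 -0.043] [0.117 0.001 0.001]
3.5 34 [ 0.005  0.148 -0.048] [0.156 0.001 0.001]
7 36 [ 0.005  0.184 -0.052] [0.195 0.001 0.001]
10 37 [ 0.005  0.213 -0.049] [0.228 0.001 0.001]
6 40 [ 0.005  0.179 -0.081] [0.184 0.001 0.001]
3 43 [ 0.005  0.154 -0.108] [0.15  0.001 0.001]
0 47 [ 0.005  0.13  -0.141] [0.117 0.001 0.001]
```

Lifting now meets 26 N with some sideways x force, and the tool has drifted 0.9 mm in x, so the block is probably rubbing on the well wall. I'll re-centre in x before going on.

jog_arm(commands=[[[0.006,0,0],[0,0,0],10],[[0.01,0,0],[0,0.001,0.001],10],[[0.01,0,0],[0,0.001,0.001],10]], squeeze=60)

```text
t: 12.72
position: [0.4954, 0.0572, 0.1526]
orientation: [0.092, 0.995, 0.029, 0.001]
ft_force: [-0.4, -5.0, -20.8]
finger_gap: 0.0156
finger_force: 60.0
```

```bash
python3 - <<'E'
from h import *
st()
F={n:ctrl.grab_frame(n) for n in('side','top')}
im=F['side']['color']
cv2.imwrite('pics/s5.png',cv2.resize(im[170:250,254:334],None,fx=7.5,fy=7.5,interpolation=2))
plan([(-7,28),(-3.5,30),(0,32)])
E
```

```text
tilt [-10.53  -0.19   0.  ] bottom mm [-0.6 -0.5 24. ] F [ -0.4  -5.  -20.8] M [-0.1  -0.02  0.03] 0.015617192535474654 59.99146342277527 12.725
-7 28 [ 0.002  0.037 -0.025] [0.039 0.002 0.   ]
-3.5 30 [ 0.002  0.074 -0.035] [0.078 0.002 0.   ]
0 32 [ 0.002  0.11  -0.043] [0.117 0.002 0.   ]
```

View pics/s5.png

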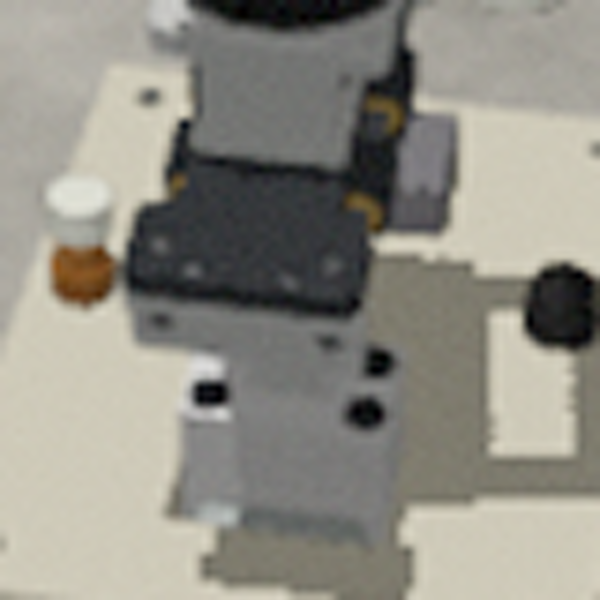

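The x force is gone, and the block sits in the fingers as before, with its holes at the same distance from the gripper body, so it hasn't slipped. I'll rock back while easing up.

jog_arm(commands=[[[0.002,0.035,-0.01],[0.039,0,0],10],[[0.002,0.072,-0.02],[0.078,0,0],10],[[0.002,0.11,-0.03],[0.117,0,0],10],[[0.002,0.146,-0.035],[0.156,0,0],10],[[0.002,0.182,-0.04],[0.195,0,0],10],[[0.002,0.212,-0.04],[0.231,0,0],10],[[0.002,0.212,-0.04],[0.231,0,0],10]])

```text
t: 13.7
position: [0.4987, 0.0275, 0.1663]
orientation: [-0.09, 0.996, 0.029, -0.002]
ft_force: [-0.4, 4.1, -3.6]
finger_gap: 0.0157
finger_force: 60.0
```

```bash
python3 - <<'E'
from h import *
st()
plan([(7,37),(3.5,39),(0,41),(-3.5,43),(-7,44),(-10,45)])
E
```

```text
tilt [10.36  0.04  0.07] bottom mm [ 1.4  0.5 37.7] F [-0.4  4.1 -3.6] M [ 0.88  0.36 -0.  ] 0.01566267061668942 59.99800443649292 13.7
7 37 [-0.009 -0.029  0.005] [-0.037 -0.001 -0.001]
3.5 39 [-0.009 -0.066 -0.005] [-0.076 -0.001 -0.001]
0 41 [-0.009 -0.103 -0.013] [-0.115 -0.    -0.001]
-3.5 43 [-0.009 -0.139 -0.019] [-0.154 -0.    -0.001]
-7 44 [-0.009 -0.173 -0.016] [-0.193 -0.    -0.001]
-10 45 [-0.009 -0.203 -0.013] [-0.226 -0.    -0.001]
```

```bash
python3 - <<'E'
from h import *
plan([(7,39),(3.5,41),(0,43),(-3,45),(0,50),(0,57),(0,65)])
E
```

```text
7 39 [-0.009 -0.032 -0.008] [-0.037 -0.001 -0.001]
3.5 41 [-0.009 -0.068 -0.018] [-0.076 -0.001 -0.001]
0 43 [-0.009 -0.105 -0.026] [-0.115 -0.    -0.001]
-3 45 [-0.009 -0.136 -0.033] [-0.148 -0.    -0.001]
0 50 [-0.009 -0.113 -0.072] [-0.115 -0.    -0.001]
0 57 [-0.009 -0.122 -0.118] [-0.115 -0.    -0.001]
0 65 [-0.009 -0.131 -0.17 ] [-0.115 -0.    -0.001]
```

jog_arm(commands=[[[-0.009,-0.032,-0.008],[-0.037,0,0],10],[[-0.009,-0.068,-0.018],[-0.076,0,0],10],[[-0.009,-0.105,-0.026],[-0.115,0,0],10],[[-0.009,-0.136,-0.033],[-0.148,0,0],10],[[-0.009,-0.113,-0.072],[-0.115,0,0],10],[[-0.009,-0.122,-0.118],[-0.115,0,-0.001],10],[[-0.009,-0.131,-0.17],[-0.115,0,-0.001],10],[[-0.009,-0.131,-0.17],[-0.115,0,-0.001],10],[[-0.009,-0.131,-0.17],[-0.115,0,-0.001],10],[[-0.009,-0.131,-0.17],[-0.115,0,-0.001],10]])

```text
t: 14.95
position: [0.4967, 0.0419, 0.1949]
orientation: [0.0, 1.0, 0.03, 0.001]
ft_force: [-1.0, -0.2, -4.2]
finger_gap: 0.0158
finger_force: 60.0
```

```bash
python3 - <<'E'
from h import *
st(); plan([(0,65)])
f=ctrl.grab_frame('side'); im=f['color']
cv2.imwrite('pics/s6.png',cv2.resize(im[130:250,230:350],None,fx=5,fy=5,interpolation=2))
for d in((.035,.02,.11),(-.035,.02,.11),(.035,.02,.17),(-.035,.02,.17)):print(((proj(f,hw(d[0],.06+d[1],d[2]))-[230,130])*5).round())
print(((proj(f,hw(0,-.085,.192))-[230,130])*5).round())
E
```

```text
tilt [-0.01  0.08 -0.06] bottom mm [ 0.2 -0.3 64.9] F [-1.  -0.2 -4.2] M [ 0.07  0.01 -0.01] 0.01579210232129052 59.99716937541962 14.95
0 65 [-0.001 -0.002 -0.001] [ 0.    -0.001  0.001]
[244. 480.]
[382. 498.]
[244. 386.]
[388. 405.]
[368. 174.]
```

View pics/s6.png

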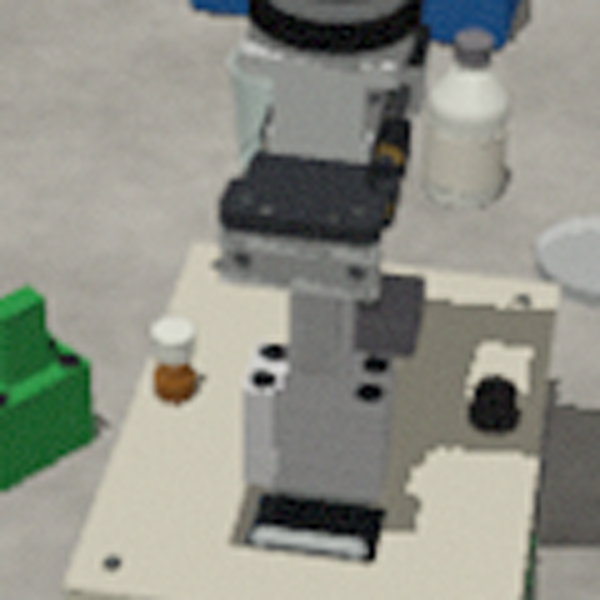

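The block hangs level with its bottom corners at about (246,482) and (380,500), matching a 2 cm hover. The lever is hidden here, so I'll check it in the top view by colour.

```bash
python3 - <<'E'
from h import *
f=ctrl.grab_frame('top'); g=f['color'].max(2)
for X in (hw(0,-.085,.192),hw(.0515,-.085,.173)):
    p=proj(f,X).astype(int); print(p); print(g[p[1]-6:p[1]+7:2,p[0]-8:p[0]+9:2])
st()
E
```

```text
[313 211]
[[ 84  82  82  82  82  82  80  61 140]
 [ 84  83  85  83  69  77  84  65 140]
 [ 44  70  67  15  12   6  49  70 140]
 [ 40  28  14   5  18  12  16  59 143]
 [ 45  25  17   7  19  15  10  53 134]
 [ 43  28  26  10   6  11  25  43  82]
 [ 46  27  23  27  19  23  39  42  85]]
[311 193]
[[160 158 161 159 158 159 156 158 158]
 [159 159 159 158 158 159 158 158 158]
 [159 159 159 158 159 157 158 159 159]
 [158 159 159 159 158 158 157 158 158]
 [159 158 160 159 160 159 158 159 158]
 [159 159 159 159 159 158 158 158 158]
 [161 160 160 161 159 160 158 160 158]]
tilt [-0.01  0.09 -0.05] bottom mm [ 0.3 -0.4 65. ] F [ 0.3  0.6 -4.4] M [-0.    0.01 -0.03] 0.015943161975978372 59.99706566333771 15.05
```

```bash
python3 -c "
from rig import ctrl
print(ctrl.close_job())"
```

```text
the job is handed in; nothing more can be done
None
```

The lever is upright, and the block was rocked about 11° each way until the jaws let it go. It is now held level and still about 2 cm above the heater's top, over its well. I handed the job in at about 15 s of the 51 s allowed; no verdict came back.

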